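# Lock the vial carrier with its pin

## Task

Close and lock the vial carrier: slide its metal retaining plate along the rails, over the vials, until the hole in the plate lies right over the red-ringed hole in the carrier's end block. Then take the pin with the red knob out of the white stand and put it down through both holes, upright, until its collar rests on the plate, and let go.

Things in the scene. Friction and masses are not known exactly. Their poses are not given: they have to be found in the camera images.
- lug_hole (a point): Mouth centre of the red-ringed hole in the vial carrier's end block, 66 mm above the bench; hole vertical, 25 mm wide, 45 deep, chamfered. z up; +y along the carrier, the way the plate slides shut (roughly away from the robot). Carrier: fixed, grey, 235 mm long (y -195 to +40 of this hole), 92 wide; aluminium side rails, tops 81 mm above the bench; four vials behind the hole.
- plate_hole (a point): Top centre of the 23 mm hole in the sliding aluminium plate (74 x 117 x 8 mm, top 76 mm above the bench). Axes as lug_hole. Starts 65 to 95 mm on lug_hole's -y side; slides along y with 2 N friction, stays where left, can overrun by 15 mm. Black upright grip on it: 34 (x) x 14 (y) x 28 mm high above the plate's top, centred 80 mm behind the hole (y = -80): pinch along y, or push.
- red_pin: Steel pin with red knob, 74 mm tall, 80 g, upright in the stand. Origin at the tip, z up. Shank 14 mm thick, tapered below 14 mm to a 6 mm tip; collar 34 mm across at 40 to 44 mm; knob 22 mm across at 44 to 74 mm, grip it from above. Tip is 6 mm above the bench in the stand, 36 mm when home in the carrier. Like pins with blue and yellow knobs share the stand, in any order.
- pin_stand: White block fixed to the bench, 50 (x) x 158 (y) x 46 mm high, origin at the centre of its underside, z up. Three vertical 19 mm holes in a row along its y axis at -50, 0 and +50 mm, one pin in each, collars resting on top. Pinch a knob along the stand's x axis to keep the fingers clear of the neighbouring pins.
Mind the look-alikes: they are no part of the job. Leave any orange or turquoise look-alike of the red_pin alone.

How it is judged:
On the way:
1. the plate's hole lies over the carrier's hole, within 10 mm (horizontal distance between plate_hole and lug_hole below 0.01 m), for 0.2 s.
At the end, for the whole second after the job is handed in: Plate hole within 10 mm of being over the carrier's hole; red pin released, at rest, upright within 10 degrees, its axis within 10 mm of both holes' centres and its tip at least 24 mm below the mouth of the carrier's hole (30 mm when the collar rests on the plate) (horizontal distance between each of plate_hole, red_pin and lug_hole below 0.01 m and horizontal distance between red_pin and plate_hole below 0.01 m and z of red_pin in the frame of lug_hole below -0.024 m and angle between red_pin's own z axis and vertical below 0.17 rad and linear speed of red_pin below 0.02 m/s); the robot touches nothing.
It also fails if it takes over 54 s, if anything falls off the work surface, if the arm or the gripper's body presses on something with over 40 N, if the wrist force passes 120 N, or if a joint passes its speed limit or range.

## Robot

A 6-joint arm with a two-finger parallel gripper is mounted at the origin on the work surface; the furniture and walls round the work are solid. World frame = base frame: x ahead of the robot, y to its left, z up, the work surface at z = 0. Lengths are in m, angles in rad, forces in N, time in s.
With the tool pointing down it reaches from about 0.35 to 0.975 m from the base axis. Payload 4.9 kg.
Tool frame: the origin (TCP) lies on the centre line of the jaws, within the pads' length; the fingertips stand 14 mm ahead of it and the grasp point (between the pads) lies 5 mm behind it (manip.nose_length is the distance from the TCP to the fingertips, in m); z points along the fingers, y is the line along which they close (so a half turn about z gives the same grasp; the last joint's range is limited). The gripper opens to 85 mm and grips with 20 to 120 N. Pads are 22 mm wide; open, the fingers measure 114 mm over their backs; the gripper's body (76 mm by 85 mm) begins 54 mm behind the grasp point. The pads swing forward as they close: fully open they stand 13 mm farther back than shut.
Start: joints at [1.114, 0.053, 1.613, -0, 1.476, -0.119], TCP at [0.207, 0.59, 0.245] pointing down, gripper open.
Joint ranges: [-3.01, 3.01], [-1.01, 2.22], [0.06, 2.58], [-1.02, 4.17], [0.09, 2.62], [-3.14, 3.14]. Speed limits (rad/s): [2.57, 2.57, 3.14, 3.14, 3.14, 3.14].

## Interface

Orientations are given as a unit quaternion [w, x, y, z].
In Python, from plant import manip, imaging gives the robot as it stands.
- The arm moves only by the tool play_rows, never from a script. Its argument "commands" is a list of rows, each a list of 6 numbers: the shift along the tool's x, y, z in mm, then the turn, a rotation vector about the tool's x, y, z in degrees. A call has 1 to 5 rows; each row shifts and turns the commanded pose from where the row before left it, along the tool's axes as they then stand; what a row does not reach is not made up. A row lasts 1/12 s, in which the tool goes at most 41.7 mm and 7.16 degrees, less where a joint would pass 70% of its speed; a pose out of reach is approached as far as the arm can. A call is refused whole if a number of a shift passes 41.7 or a number of a turn 7.16, either way. A call with a gripper value outside its range is refused whole. "hand" is the finger opening in mm, from 0 to 85.4, set as the call begins (left out, the last holds). The fingers move at their own pace and stop on an object; the grip force is fixed at half the most. Time passes only in rows, so rows that do not move let the fingers close. It gives the time, the measured TCP pose, the force, the opening and the grip force at its end, in the units of the state.
- manip.state(): the state, without advancing time (a new reading comes with each control period).
- imaging.grab_frame(name): name is "side" or "top" or "wrist"; returns a dict with "image" (384x512x3 uint8, red, green, blue), "fx", "fy", "cx", "cy" (pixels), "R" (3x3) and "t" (3): a world point X has camera coordinates R X + t; the wrist camera has in their place "mount" (4x4, takes a point from camera to tool coordinates, whose origin is the TCP and whose axes are the flange's). Camera axes: x right, y down, z forward; pixel columns grow to the right and rows downward; lengths in m; the calibration is good to about 2 mm. The wrist camera is an equidistant fisheye: a pixel r from the principal point sees the ray r / f radians off the axis. A picture is of the moment at which its call begins: read the wrist's pose just before it. There is no depth.
- manip.job_done(): hands the job in; it is judged then, once.
The state is a dict: "time": time; "joint_pos": joint angles; "joint_vel": joint speeds; "joint_efforts": joint torques, N m; "tool_pos": TCP position; "tool_rot": TCP orientation; "contact_force": force on the tool from outside, world axes, zero at the start; "ft_torque": the same for the moment, N m; "gripper_width": opening from 0.0 (shut) to 1.0 (fully open); "grasp_force": force on a finger pad.
Only numpy, scipy, OpenCV 4.12 (cv2) and the standard library are available. Lean on these libraries where they do the work, as an engineer would, in place of code of your own. Each camera call takes 0.05 s, during which the arm holds its last target. There are 200 camera calls.

## Working session

There is one attempt and no reset: what is moved stays moved. The work goes in short steps, Python scripts to look and compute and a tool call to move; the robot and the scene stay as the last step left them, time stands still between calls to the robot, and variables do not carry over. Pictures are saved under pics/ and viewed, at most 10 in all, crops included, and the job is handed in when it is done.

Besides the shell and the picture viewer there is one more tool, called by a JSON object that holds its "fn" and its "kwargs". play_rows: Moves the arm, as the interface text tells. Its arguments: {"type":"object","properties":{"commands":{"type":"array","items":{"type":"array","items":{"type":"number"}}},"hand":{"type":"number"}},"required":["commands"]}

```bash
ls; mkdir -p pics; python3 - <<'E'
from plant import manip, imaging
import cv2, numpy as np, pickle
fr={}
for n in ("side","top","wrist"):
    s=manip.state(); f=imaging.grab_frame(n); f['state']=s; fr[n]=f
    cv2.imwrite(f"pics/{n}0.png",f["image"][:,:,::-1])
    print(n,{k:(np.round(v,4).tolist() if not np.isscalar(v) else v) for k,v in f.items() if k not in("image","state")})
pickle.dump(fr,open("fr0.pkl","wb"))
print({k:np.round(v,3).tolist() for k,v in s.items()}, manip.nose_length)
E
```

```text
pics
side {'fx': 474.6851042279618, 'fy': 474.6851042279618, 'cx': 252.93994535104474, 'cy': 189.21275768273657, 'R': [[0.856, -0.5165, -0.0233], [-0.2732, -0.4135, -0.8685], [0.4389, 0.7498, -0.4951]], 't': [-0.6233, 0.1108, 0.8801]}
top {'fx': 429.7312745785875, 'fy': 429.7312745785875, 'cx': 251.1400144628546, 'cy': 192.6210974588952, 'R': [[-0.0065, -0.9999, -0.0097], [-0.9914, 0.0078, -0.131], [0.1311, 0.0088, -0.9913]], 't': [-0.2382, 0.5803, 0.8472]}
wrist {'fx': 297.3186396354542, 'fy': 297.3186396354542, 'cx': 260.6674348825925, 'cy': 191.99431753814034, 'mount': [[0.0003, -0.9496, -0.3133, 0.0804], [1.0, 0.0001, 0.0006, 0.0003], [-0.0005, -0.3133, 0.9496, -0.1271], [0.0, 0.0, 0.0, 1.0]]}
{'time': 0.1, 'joint_pos': [1.114, 0.053, 1.614, -0.0, 1.476, -0.119], 'joint_vel': [0.0, 0.0, -0.003, 0.0, 0.0, 0.0], 'joint_efforts': [0.0, -39.49, -37.136, -0.0, 0.004, 0.0], 'tool_pos': [0.207, 0.589, 0.244], 'tool_rot': [-0.0, 0.168, 0.986, -0.001], 'contact_force': [0.027, 0.545, -0.418], 'ft_torque': [0.025, 0.061, 0.053], 'grasp_force': 0.0, 'gripper_width': 1.001} 0.014
```

View pics/top0.png

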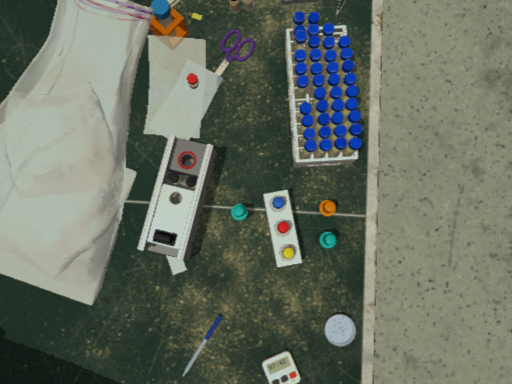

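View pics/side0.png

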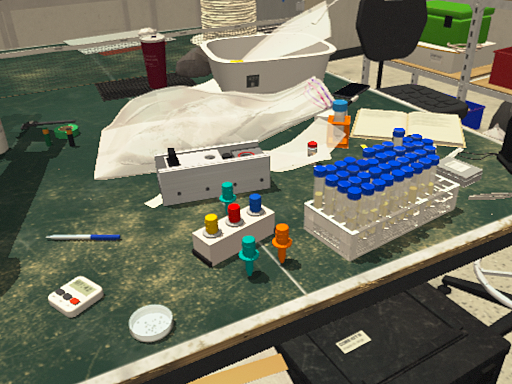

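Top view: the carrier has its red ring (lug) at ~(187,160), plate hole (176,198) and black grip (164,238). In the stand, blue is at (278,202), red (283,227) and yellow (288,253). Things that could pass for the red pin: red knob in stand (283,227), red-capped vial (193,79), orange pin (328,208), turquoise pins (239,212) and (328,240), and the red ring (187,160). I choose (283,227), the red knob in the white stand. Next: measure, and check with a crop.

```bash
cat > h.py <<'E'
import numpy as np, cv2
from scipy.spatial.transform import Rotation as Rot
def ray(f,uv,state=None):
    u,v=uv
    if "mount" in f:
        dx,dy=u-f["cx"],v-f["cy"]; r=np.hypot(dx,dy); th=r/f["fx"]
        d=np.array([dx/r*np.sin(th),dy/r*np.sin(th),np.cos(th)]) if r>0 else np.array([0,0,1.])
        w,x,y,z=state["tool_rot"]; T=Rot.from_quat([x,y,z,w]).as_matrix(); M=np.array(f["mount"])
        return T@M[:3,3]+np.array(state["tool_pos"]), T@M[:3,:3]@d
    R=np.array(f["R"]);t=np.array(f["t"])
    return -R.T@t, R.T@np.array([(u-f["cx"])/f["fx"],(v-f["cy"])/f["fy"],1])
def onz(f,uv,z,state=None):
    o,d=ray(f,uv,state); return o+d*(z-o[2])/d[2]
def mask(img,kind):
    h,s,v=[c.astype(int) for c in cv2.split(cv2.cvtColor(img,cv2.COLOR_RGB2HSV))]
    if kind=="red": m=((h<6)|(h>174))&(s>130)&(v>70)
    if kind=="blue": m=(h>100)&(h<125)&(s>130)&(v>60)
    if kind=="yellow": m=(h>22)&(h<32)&(s>150)&(v>120)
    if kind=="dark": m=(v<45)
    return m.astype(np.uint8)
def blobs(m,amin=15):
    n,l,st,c=cv2.connectedComponentsWithStats(m,connectivity=8)
    return [(c[i].round(1).tolist(),st[i].tolist()) for i in range(1,n) if st[i][4]>=amin]
E
python3 - <<'E'
from h import *; import pickle
fr=pickle.load(open("fr0.pkl","rb")); f=fr["top"]; im=f["image"]
for k in("red","blue","yellow","dark"):
    for b in blobs(mask(im,k)):
        if 130<b[0][0]<310 and 140<b[0][1]<275: print(k,b,onz(f,b[0],.08)[:2].round(4))
for k in("red","yellow","blue"):
    for b in blobs(mask(fr["side"]["image"],k)):
        if 150<b[0][0]<300 and 140<b[0][1]<240: print("side",k,b)
g=cv2.cvtColor(im,cv2.COLOR_RGB2GRAY)
a=cv2.resize(im[130:275,130:310],None,fx=4,fy=4,interpolation=cv2.INTER_CUBIC)
cv2.imwrite("pics/crop1.png",a[:,:,::-1])
E
```

```text
red ([186.2, 159.5], [178, 151, 18, 18, 104]) [ 0.64   -0.1146]
red ([282.9, 227.0], [278, 222, 11, 11, 100]) [ 0.5053 -0.3037]
blue ([278.0, 202.1], [273, 197, 11, 11, 97]) [ 0.5538 -0.2949]
yellow ([288.0, 252.2], [283, 247, 11, 11, 91]) [ 0.4569 -0.3127]
dark ([218.7, 161.5], [212, 145, 15, 40, 296]) [ 0.6354 -0.179 ]
dark ([185.0, 158.5], [182, 155, 9, 9, 42]) [ 0.642  -0.1122]
dark ([173.9, 175.4], [167, 169, 20, 14, 104]) [ 0.6083 -0.0907]
dark ([190.9, 180.4], [186, 175, 11, 12, 90]) [ 0.598  -0.1244]
dark ([290.7, 192.4], [288, 188, 6, 10, 36]) [ 0.5727 -0.32  ]
dark ([209.1, 192.3], [207, 190, 6, 5, 15]) [ 0.5741 -0.1604]
dark ([208.6, 200.0], [205, 197, 9, 7, 33]) [ 0.559  -0.1595]
dark ([292.9, 204.8], [291, 199, 5, 11, 27]) [ 0.5483 -0.3239]
dark ([248.4, 204.6], [243, 203, 11, 4, 33]) [ 0.5493 -0.2372]
dark ([206.4, 210.2], [203, 208, 8, 6, 29]) [ 0.539  -0.1553]
dark ([249.5, 213.5], [247, 211, 6, 7, 21]) [ 0.5319 -0.2392]
dark ([299.4, 235.6], [294, 213, 12, 46, 163]) [ 0.4885 -0.3352]
dark ([197.2, 241.6], [190, 223, 16, 36, 202]) [ 0.4783 -0.138 ]
dark ([164.5, 237.1], [154, 231, 22, 14, 205]) [ 0.4874 -0.0746]
side red ([244.5, 153.2], [238, 152, 16, 5, 24])
side red ([233.6, 212.5], [228, 203, 13, 20, 213])
side yellow ([210.3, 221.2], [204, 214, 13, 18, 131])
side blue ([254.8, 202.0], [249, 193, 12, 19, 201])
```

View pics/crop1.png

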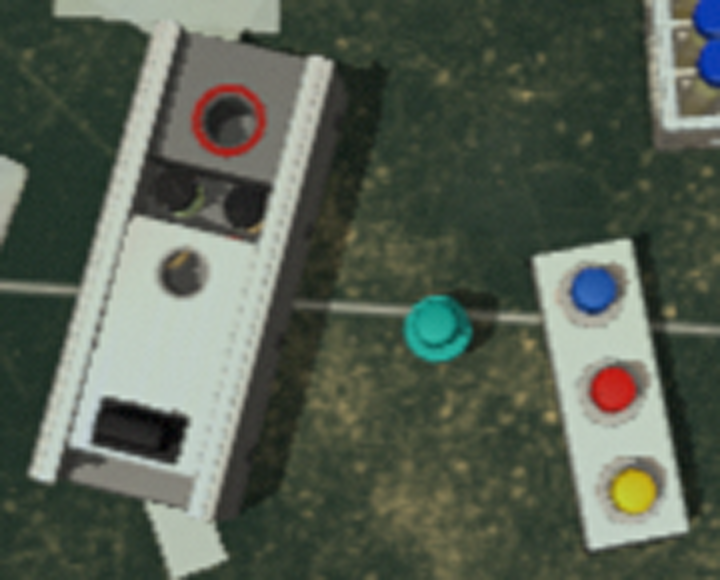

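View pics/wrist0.png

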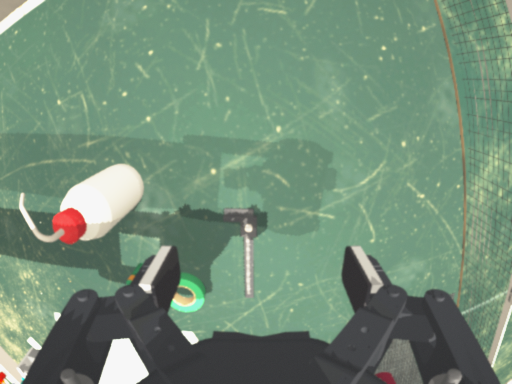

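Crop check: the red knob sits in the middle hole of the white stand, between blue (top) and yellow (bottom). Ring centre is at ~(186.9,159.6), plate hole at ~(175.6,197.6). The wrist view shows only bench clutter. Now computing positions.

```bash
cat >> h.py <<'E'
def plan(state,xyz,yaw):
    "yaw = world angle (deg) of tool y; prints total turn about tool z then shift in the tool axes after turn (tool down)"
    w,x,y,z=state["tool_rot"]; T=Rot.from_quat([x,y,z,w]).as_matrix()
    c=np.degrees(np.arctan2(T[1,1],T[0,1])); d=(yaw-c+90)%180-90
    a=np.radians(c+d); Y=np.array([np.cos(a),np.sin(a),0]); Z=np.array([0,0,-1.]); X=np.cross(Y,Z)
    D=np.array(xyz)-state["tool_pos"]
    tilt=np.degrees(np.arccos(-T[2,2]))
    print("now",np.round(state["tool_pos"],4),"yaw",round(c,2),"tilt",round(tilt,2),"| turn z",round(-d,2),"shift mm",np.round([X@D*1e3,Y@D*1e3,Z@D*1e3],1))
E
python3 - <<'E'
from h import *; import pickle
from plant import manip
fr=pickle.load(open("fr0.pkl","rb")); f=fr["top"]; s=fr["side"]
lug=onz(f,(186.8,159.8),.066); ph=onz(f,(175.6,197.7),.076); g=onz(f,(164.5,237.1),.104)
print("cam",ray(f,(0,0))[0].round(3),"lug",lug.round(4),"ph",ph.round(4),"grip",g.round(4))
d=lug-ph; print("lug-ph",np.hypot(*d[:2]),np.degrees(np.arctan2(d[1],d[0]))); d=ph-g; print("ph-grip",np.hypot(*d[:2]),np.degrees(np.arctan2(d[1],d[0])))
# rail edges: left rail outer edge (z .081)
a=onz(f,(130+37/4,130+470/4),.081); b=onz(f,(130+155/4,130+25/4),.081); d=b-a; print("rail",np.hypot(*d[:2]),np.degrees(np.arctan2(d[1],d[0])))
a=onz(f,(130+210/4,130+515/4),.081); b=onz(f,(130+330/4,130+62/4),.081); d=b-a; print("rail2",np.hypot(*d[:2]),np.degrees(np.arctan2(d[1],d[0])))
# side lug ring
print("side lug",onz(s,(244.5,153.2),.066).round(4))
P={k:onz(f,uv,.078) for k,uv in dict(red=(282.9,227.),blue=(278,202.1),yel=(288,252.2)).items()}; print(P)
def tri(f1,p1,f2,p2):
    o1,d1=ray(f1,p1);o2,d2=ray(f2,p2);A=np.c_[d1,-d2];t=np.linalg.lstsq(A,o2-o1,rcond=None)[0];a,b=o1+d1*t[0],o2+d2*t[1];return (a+b)/2,np.linalg.norm(a-b)
print("tri red",tri(f,(282.9,227),s,(233.6,212.5)))
d=P['blue']-P['yel'];ys=np.degrees(np.arctan2(d[1],d[0]));print("stand",np.hypot(*d[:2]),ys)
dd=lug-g;yw=np.degrees(np.arctan2(dd[1],dd[0]));print(yw)
plan(manip.state(),[g[0],g[1],.2],yw)
E
```

```text
cam [ 0.463 -0.25   0.914] lug [ 0.6424 -0.1135  0.066 ] ph [ 0.5645 -0.0941  0.076 ] grip [ 0.4867 -0.0796  0.104 ]
lug-ph 0.08027298794496031 -14.02237420630371
ph-grip 0.07911629487949334 -10.515094262971617
rail 0.22582023457527514 -13.535109604079878
rail2 0.22892740774826723 -14.271680940839282
side lug [ 0.6455 -0.1038  0.066 ]
{'red': array([ 0.50538044, -0.30383911,  0.078     ]), 'blue': array([ 0.55401887, -0.29505677,  0.078     ]), 'yel': array([ 0.45690912, -0.31286202,  0.078     ])}
tri red (array([ 0.50605811, -0.3046419 ,  0.06597693]), np.float64(0.00013853828070577184))
stand 0.09872856156385157 10.38988106662789
-12.281464430514962
now [0.2069 0.5893 0.2443] yaw 70.64 tilt 0.09 | turn z 82.93 shift mm [-594.1  415.6   44.3]
```

{"fn": "play_rows", "kwargs": {"commands": [[0, 0, 0, 0, 0, 7.05], [0, 0, 0, 0, 0, 7.05], [0, 0, 0, 0, 0, 7.05], [0, 0, 0, 0, 0, 7.05], [0, 0, 0, 0, 0, 7.05]]}}

```text
time: 0.57
tool_pos: [0.207, 0.5894, 0.2447]
tool_rot: [-0.0, 0.461, 0.887, -0.0]
contact_force: [0.0, 0.4, -0.0]
gripper_width: 1.0
grasp_force: 0.0
```

{"fn": "play_rows", "kwargs": {"commands": [[0, 0, 0, 0, 0, 7.05], [0, 0, 0, 0, 0, 7.05], [0, 0, 0, 0, 0, 7.05], [0, 0, 0, 0, 0, 7.05], [0, 0, 0, 0, 0, 7.05]]}}

```text
time: 0.98
tool_pos: [0.207, 0.5894, 0.2447]
tool_rot: [0.0, 0.708, 0.706, -0.0]
contact_force: [-0.5, -0.1, 0.5]
gripper_width: 1.0
grasp_force: 0.0
```

{"fn": "play_rows", "kwargs": {"commands": [[0, 0, 0, 0, 0, 7.05], [0, 0, 0, 0, 0, 7.05], [-29, 21.6, 0, 0, 0, 0], [-29, 21.6, 0, 0, 0, 0], [-29, 21.6, 0, 0, 0, 0]]}}

```text
time: 1.4
tool_pos: [0.249, 0.4884, 0.2445]
tool_rot: [0.0, 0.787, 0.617, -0.001]
contact_force: [0.6, 0.0, 0.9]
gripper_width: 1.003
grasp_force: 0.0
```

{"fn": "play_rows", "kwargs": {"commands": [[-29, 21.6, 0, 0, 0, 0], [-29, 21.6, 0, 0, 0, 0], [-29, 21.6, 0, 0, 0, 0], [-29, 21.6, 0, 0, 0, 0], [-29, 21.6, 0, 0, 0, 0]]}}

```text
time: 1.82
tool_pos: [0.3189, 0.3212, 0.245]
tool_rot: [0.0, 0.788, 0.616, -0.0]
contact_force: [1.7, -0.4, 0.7]
gripper_width: 0.999
grasp_force: 0.0
```

{"fn": "play_rows", "kwargs": {"commands": [[-29, 21.6, 0, 0, 0, 0], [-29, 21.6, 0, 0, 0, 0], [-29, 21.6, 0, 0, 0, 0], [-29, 21.6, 0, 0, 0, 0], [-29, 21.6, 0, 0, 0, 0]]}}

```text
time: 2.23
tool_pos: [0.3888, 0.1544, 0.2452]
tool_rot: [0.0, 0.788, 0.616, 0.0]
contact_force: [0.7, -0.1, 0.6]
gripper_width: 0.998
grasp_force: 0.0
```

{"fn": "play_rows", "kwargs": {"commands": [[-29, 21.6, 0, 0, 0, 0], [-29, 21.6, 0, 0, 0, 0], [-29, 21.6, 0, 0, 0, 0], [-29, 21.6, 0, 0, 0, 0], [0, 0, 0, 0, 0, 0]]}}

```text
time: 2.65
tool_pos: [0.4458, 0.018, 0.2451]
tool_rot: [0.001, 0.79, 0.613, -0.001]
contact_force: [-0.0, 1.5, -0.6]
gripper_width: 1.003
grasp_force: 0.0
```

```bash
python3 - <<'E'
from h import *; import pickle
from plant import manip,imaging
s=manip.state(); f=imaging.grab_frame("wrist"); f["state"]=s; pickle.dump(f,open("w1.pkl","wb"))
cv2.imwrite("pics/w1.png",f["image"][:,:,::-1])
print(s["time"]); plan(s,[.487,-.077,.096],-14)
for b in blobs(mask(f["image"],"red"),30): print(b,onz(f,b[0],.066,s).round(4))
E
```

```text
2.65
now [0.4458 0.018  0.2451] yaw -14.34 tilt 0.13 | turn z -0.34 shift mm [-82.2  62.9 149.1]
([40.9, 217.5], [0, 183, 69, 86, 940]) [0.1363 0.0376 0.066 ]
([430.5, 233.6], [420, 222, 23, 25, 180]) [ 0.6406 -0.1117  0.066 ]
([48.9, 280.5], [32, 271, 35, 16, 222]) [ 0.0854 -0.0608  0.066 ]
```

View pics/w1.png

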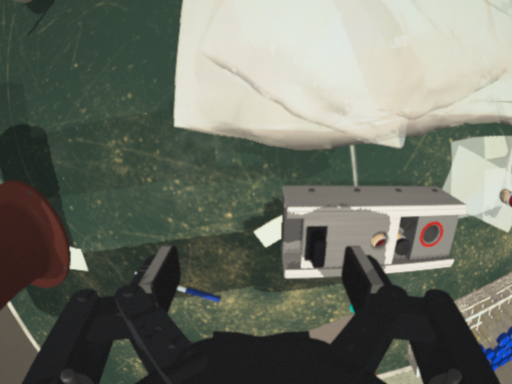

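The wrist view shows the ring at (431,234), plate hole (379,240) and grip (~315,247). This ring position agrees with the top view to within 3 mm. Moving above the grip.

{"fn": "play_rows", "kwargs": {"commands": [[-27.5, 21, 0, 0, 0, -0.34], [-27.5, 21, 0, 0, 0, 0], [-27.5, 21, 0, 0, 0, 0], [0, 0, 37, 0, 0, 0], [0, 0, 37, 0, 0, 0]], "hand": 50}}

```text
time: 3.12
tool_pos: [0.4885, -0.0733, 0.1733]
tool_rot: [0.003, 0.786, 0.618, 0.002]
contact_force: [0.3, 0.2, -2.0]
gripper_width: 0.584
grasp_force: 0.0
```

{"fn": "play_rows", "kwargs": {"commands": [[0, 0, 0, 0, 0, 0], [0, 0, 0, 0, 0, 0]]}}

```text
time: 3.28
tool_pos: [0.4843, -0.0709, 0.169]
tool_rot: [-0.003, 0.786, 0.619, -0.002]
contact_force: [0.2, -0.6, -0.4]
gripper_width: 0.584
grasp_force: 0.0
```

```bash
python3 - <<'E'
from h import *; import pickle
from plant import manip,imaging
s=manip.state(); f=imaging.grab_frame("wrist"); f["state"]=s; pickle.dump(f,open("w2.pkl","wb"))
t=imaging.grab_frame("top")
a=np.hstack([f["image"],np.zeros_like(f["image"][:,:288])]); a[:340,512:]=cv2.resize(t["image"][120:290,130:274],(288,340)); cv2.imwrite("pics/w2.png",a[:,:,::-1])
print(s["time"],s["gripper_width"]); plan(s,[.487,-.077,.096],-14)
for b in blobs(mask(f["image"],"red"),30): print(b,onz(f,b[0],.066,s).round(4))
E
```

```text
3.2833 0.5838351886063952
now [ 0.4843 -0.0709  0.169 ] yaw -13.55 tilt 0.36 | turn z 0.45 shift mm [-5.3  4.1 73. ]
([435.2, 200.8], [420, 183, 32, 37, 373]) [ 0.6408 -0.1119  0.066 ]
([363.1, 209.7], [358, 206, 11, 8, 41]) [ 0.5674 -0.1021  0.066 ]
([1.8, 230.3], [0, 218, 5, 26, 78]) [ 0.1722 -0.0408  0.066 ]
([1.2, 250.6], [0, 245, 4, 14, 31]) [ 0.1498 -0.0655  0.066 ]
```

View pics/w2.png

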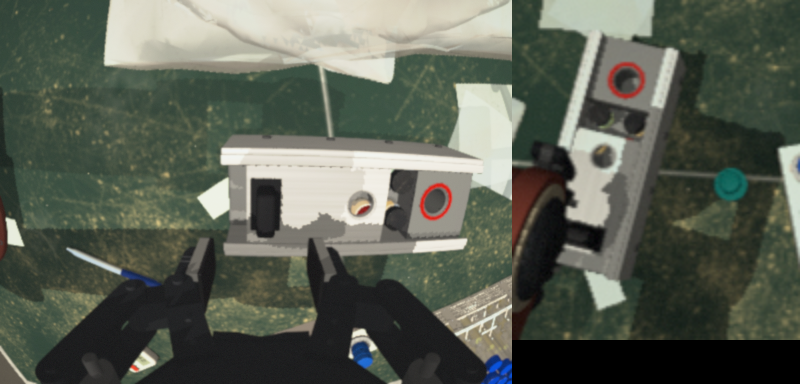

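```bash
python3 - <<'E'
from h import *; import pickle
f=pickle.load(open("w2.pkl","rb")); s=f["state"]
for uv,z in (((267,208),.104),((266,207),.09),((361,205),.076),((435,201),.066)):
    p=onz(f,uv,z,s);print(p.round(4)); 
o=ray(f,(267,208),s);print(o[0])
a=f["image"][165:255,235:300];print(a.mean(2).astype(int)[::6,::3])
E
```

```text
[ 0.4896 -0.0662  0.104 ]
[ 0.488  -0.0705  0.09  ]
[ 0.5633 -0.0927  0.076 ]
[ 0.6406 -0.1121  0.066 ]
[0.50377365 0.00718654 0.29610443]
[[152 150 141 130 184 203 208 165 197 212 200 171 203 211 181 197 211 212
  186 210 208 193]
 [140 138 141 140 216 225 225 225 225 225 225 224 224 223 223 222 223 223
  221 222 222 221]
 [139 139 139 140 214 215 180 201 202 198 201 202 206 204 218 218 223 224
  223 223 223 223]
 [140 139 139 139 211 147  45  45  45  43  45  42  44  43  43  59 220 222
  221 221 221 221]
 [141 142 142 139 210 147  44  41  27  26  28  25  25  29  43  92 218 219
  219 218 218 217]
 [137 137 136 137 211 149  44  36  33  34  33  34  33  27  27  63 205 220
  220 219 219 220]
 [136 136 137 137 211 147  44  36  43  46  44  44  42  35  29  75 216 219
  219 218 218 218]
 [135 135 135 134 209 145  43  36  43  46  43  43  42  32  27 113 216 218
  217 218 217 218]
 [159 159 159 160 213 129  40  35  42  44  45  43  42  34  26  94 215 221
  221 221 221 220]
 [109 121 136 118 156  80  25  30  45  42  44  43  40  34  27  92 216 217
  217 217 218 216]
 [ 87  86  86  86 111  79  28  29  40  42  42  40  39  30  26 103 136 139
  194 214 216 216]
 [ 95  95  96  93 112 116 109  57  31  38  41  35  33  55 102 114 117 118
  117 117 116 116]
 [ 94  94  94  95 141 157 156 150  87  80  63  61  63 110 118 117 117 117
  117 117 116 116]
 [120 120 118 117 117 116 114 112 115 114 110 112 108 107 106 106 107 109
  110 109 107 108]
 [154 154 154 154 154 154 155 155 154 155 154 155 155 155 154 154 154 152
  154 145 151 152]]
```

{"fn": "play_rows", "kwargs": {"commands": [[-3, 3, 20, 0, 0, 0.4], [0, 0, 25, 0, 0, 0], [0, 0, 20, 0, 0, 0], [0, 0, 9, 0, 0, 0], [0, 0, 0, 0, 0, 0]]}}

```text
time: 3.8
tool_pos: [0.4883, -0.0755, 0.0972]
tool_rot: [-0.0, 0.788, 0.616, -0.0]
contact_force: [0.6, 0.2, -1.4]
gripper_width: 0.584
grasp_force: 0.0
```

{"fn": "play_rows", "kwargs": {"commands": [[0, 0, 0, 0, 0, 0], [0, 0, 0, 0, 0, 0], [0, 0, 0, 0, 0, 0], [0, 0, 0, 0, 0, 0], [0, 0, 0, 0, 0, 0]], "hand": 8}}

```text
time: 4.22
tool_pos: [0.4898, -0.0764, 0.0997]
tool_rot: [0.001, 0.788, 0.615, 0.001]
contact_force: [-1.9, 0.6, 6.9]
gripper_width: 0.148
grasp_force: 60.3
```

```bash
python3 - <<'E'
from h import *; import pickle
from plant import manip,imaging
s=manip.state(); f=imaging.grab_frame("wrist"); f["state"]=s; pickle.dump(f,open("w3.pkl","wb"))
print(s["time"],s["gripper_width"]*85.4,s["grasp_force"],s["contact_force"]); plan(s,[.487,-.074,.096],-14)
for b in blobs(mask(f["image"],"red"),30): print(b,onz(f,b[0],.066,s).round(4))
cv2.imwrite("pics/w3.png",f["image"][:,:,::-1])
E
```

```text
4.2167 12.624090210191323 60.34376800060272 [-1.89631911  0.56355968  6.94677629]
now [ 0.4898 -0.0764  0.0997] yaw -14.04 tilt 0.18 | turn z -0.04 shift mm [ 1.6 -3.2  3.7]
([472.1, 224.9], [455, 203, 37, 46, 512]) [ 0.6398 -0.1114  0.066 ]
([387.5, 240.6], [377, 235, 21, 12, 164]) [ 0.5686 -0.1019  0.066 ]
```

View pics/w3.png

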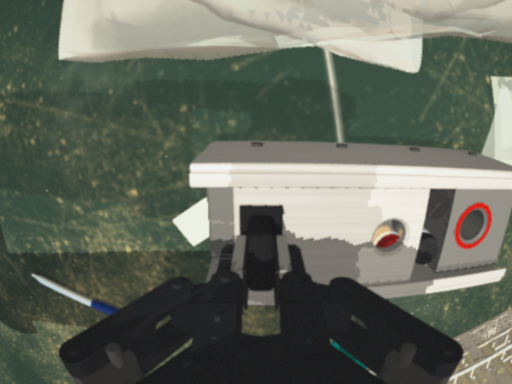

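The grip is pinched (12.6 mm opening, 60 N). The plate hole is at (389,236) and the ring at (472,225). Sliding about 72 mm, then I'll look again.

{"fn": "play_rows", "kwargs": {"commands": [[0, 6, -2, 0, 0, 0], [0, 14, 0, 0, 0, 0], [0, 14, 0, 0, 0, 0], [0, 14, 0, 0, 0, 0], [0, 14, 0, 0, 0, 0]]}}

```text
time: 4.68
tool_pos: [0.5491, -0.0915, 0.0998]
tool_rot: [-0.0, 0.788, 0.615, -0.0]
contact_force: [-3.2, -1.1, 1.6]
gripper_width: 0.147
grasp_force: 59.7
```

{"fn": "play_rows", "kwargs": {"commands": [[0, 10, 0, 0, 0, 0], [0, 0, 0, 0, 0, 0], [0, 0, 0, 0, 0, 0], [0, 0, 0, 0, 0, 0]]}}

```text
time: 5.02
tool_pos: [0.5587, -0.0939, 0.0998]
tool_rot: [0.001, 0.788, 0.616, 0.0]
contact_force: [1.8, -2.4, 0.3]
gripper_width: 0.145
grasp_force: 60.3
```

```bash
python3 - <<'E'
from h import *; import pickle
from plant import manip,imaging
s=manip.state(); f=imaging.grab_frame("wrist"); f["state"]=s; pickle.dump(f,open("w4.pkl","wb"))
t=imaging.grab_frame("top");pickle.dump(t,open("t4.pkl","wb"))
print(s["time"],s["gripper_width"]*85.4,s["grasp_force"],s["contact_force"]); plan(s,[.641-.97*.08,-.112+.242*.08,.096],-14)
for b in blobs(mask(f["image"],"red"),20): print(b,onz(f,b[0],.066,s).round(4))
a=np.zeros((576,800,3),np.uint8); a[:,:416]=cv2.resize(f["image"][150:294,400:504],(416,576)); a[:360,420:]=cv2.resize(t["image"][130:220,140:235],(380,360))
cv2.imwrite("pics/w4.png",a[:,:,::-1])
E
```

```text
5.0167 12.410152362885407 60.340338349342346 [ 1.8290449  -2.38249742  0.33393305]
now [ 0.5587 -0.0939  0.0998] yaw -14.02 tilt 0.12 | turn z -0.02 shift mm [2.3 4.2 3.8]
```

View pics/w4.png

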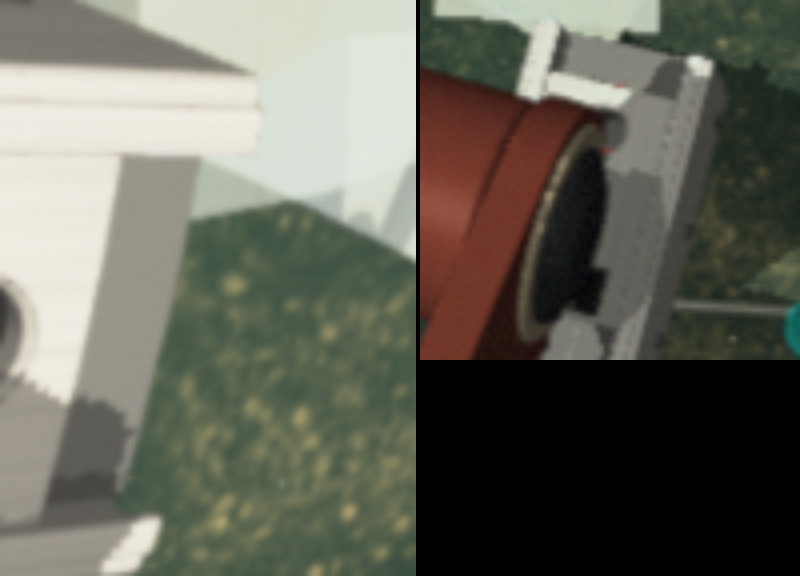

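The hole is now near full px (~397,231). The ring has disappeared under the plate, and the plate's front edge is ~15 px short of the block end. Measuring this numerically.

```bash
python3 - <<'E'
from h import *; import pickle
Y=np.array([.9703,-.2419,0])
for n,(x0,y0,x1,y1) in (("w2",(335,180,385,225)),("w3",(365,210,412,255)),("w4",(375,205,420,250))):
    f=pickle.load(open(n+".pkl","rb")); s=f["state"]; im=f["image"]
    g=cv2.cvtColor(im,cv2.COLOR_RGB2GRAY)[y0:y1,x0:x1]
    if n=="w4": print(g[::3,::2])
    c=cv2.HoughCircles(cv2.resize(g,None,fx=4,fy=4,interpolation=cv2.INTER_CUBIC),cv2.HOUGH_GRADIENT,1,200,param1=120,param2=12,minRadius=40,maxRadius=90)
    if c is not None:
        u,v,r=c[0][0]/4; p=onz(f,(u+x0,v+y0),.076,s); print(n,u+x0,v+y0,r,p.round(4),"along Y",(p@Y).round(4), "hole-TCP",((p-s["tool_pos"])@Y).round(4))
for n,uv in(("w2",(435.2,200.8)),("w3",(472.1,224.9))):
    f=pickle.load(open(n+".pkl","rb")); p=onz(f,uv,.066,f["state"]); print("lug Y",(p@Y).round(4))
f=pickle.load(open("w4.pkl","rb"))
p=onz(f,(423.3,225),.076,f["state"]);q=onz(f,(440,229),.066,f["state"]);print("edge",p@Y,"end",q@Y)
E
```

```text
w2 360.125 203.375 13.225 [ 0.5627 -0.0911  0.076 ] along Y 0.568 hole-TCP 0.081
w3 391.625 232.375 14.0 [ 0.568  -0.0906  0.076 ] along Y 0.573 hole-TCP 0.0794
[[230 228 237 237 237 236 237 236 236 236 236 236 235 235 235 235 235 235
  234 234 234 234 234]
 [215 216 219 233 236 235 235 235 235 235 235 235 235 235 235 235 234 234
  234 234 234 233 234]
 [218 218 219 233 237 238 238 237 237 237 237 237 237 237 236 236 236 236
  236 236 236 236 236]
 [217 216 217 224 236 236 236 236 236 235 235 235 234 235 234 234 234 234
  234 234 234 234 233]
 [215 215 215 223 235 234 234 230 225 218 219 223 228 232 234 234 234 234
  234 234 234 234 234]
 [217 217 217 223 227 192 142 111  98  91  89 109 159 171 200 230 234 233
  234 234 233 233 232]
 [213 212 195 151 102  79  78  77  78  77  68  56  56 101 174 193 223 233
  233 233 234 234 234]
 [213 174 106  78  80  78  79  78  78  74  69  57  55  66 105 189 208 229
  235 235 235 235 235]
 [168  84  75  75  76  74  78  79  77  68  60  56  57  71  94 154 210 222
  236 236 236 236 236]
 [ 92  59  60  59  60  61  74  76  76  60  59  57  57  87 107 149 213 217
  235 235 235 235 235]
 [ 82  59  59  59  59  59  59  57  59  58  57  57  66 112 118 174 220 224
  236 236 236 235 234]
 [ 86  61  59  58  60  59  58  60  60  59  58  64 110 119 128 203 216 227
  231 231 231 232 224]
 [ 80  76  61  60  59  58  58  59  60  58  67  86 115 125 191 221 227 236
  236 237 237 236 213]
 [ 72  72  70  68  63  60  60  61  68  86  91  92  96 123 150 157 222 231
  234 235 234 232 180]
 [116  87  81  81  80  83  87  91  93  94  94 110 133 139 140 152 155 195
  197 234 235 224 152]]
w4 392.625 232.375 12.975 [ 0.6376 -0.1083  0.076 ] along Y 0.6448 hole-TCP 0.08
lug Y 0.6489
lug Y 0.6477
edge 0.6663543461781503 end 0.6883028231078991
```

About 4 mm remain (lug at 0.6485, hole at 0.6448). Nudging, settling, then releasing and lifting.

{"fn": "play_rows", "kwargs": {"commands": [[0, 2, 0, 0, 0, 0], [0, 2, 0, 0, 0, 0], [0, 0, 0, 0, 0, 0], [0, 0, 0, 0, 0, 0], [0, 0, 0, 0, 0, 0]]}}

```text
time: 5.53
tool_pos: [0.5621, -0.0948, 0.0997]
tool_rot: [0.0, 0.788, 0.616, -0.0]
contact_force: [-2.9, -3.4, 6.2]
gripper_width: 0.149
grasp_force: 61.0
```

{"fn": "play_rows", "kwargs": {"commands": [[0, 0, 0, 0, 0, 0], [0, 0, 0, 0, 0, 0], [0, 0, 0, 0, 0, 0], [0, 0, -5, 0, 0, 0], [0, 0, -20, 0, 0, 0]], "hand": 50}}

```text
time: 5.95
tool_pos: [0.5596, -0.0933, 0.1206]
tool_rot: [-0.003, 0.788, 0.616, -0.002]
contact_force: [0.3, 0.4, 0.1]
gripper_width: 0.583
grasp_force: 0.0
```

{"fn": "play_rows", "kwargs": {"commands": [[0, 0, -30, 0, 0, 0], [0, 0, -30, 0, 0, 0], [0, 0, -10, 0, 0, 0], [0, 0, 0, 0, 0, 0], [0, 0, 0, 0, 0, 0]]}}

```text
time: 6.37
tool_pos: [0.5623, -0.0943, 0.1943]
tool_rot: [0.0, 0.788, 0.616, 0.0]
contact_force: [-0.2, -0.2, -0.7]
gripper_width: 0.585
grasp_force: 0.0
```

```bash
python3 - <<'E'
from h import *; import pickle
from plant import manip,imaging
s=manip.state(); f=imaging.grab_frame("wrist"); f["state"]=s; pickle.dump(f,open("w5.pkl","wb"))
print(s["time"],s["gripper_width"]*85.4); plan(s,[.5058,-.3042,.17],10.4-90)
p=onz; R=np.array(0)
# expected pixel of hole: search brute near
Y=np.array([.9703,-.2419,0])
im=f["image"]; g=cv2.cvtColor(im,cv2.COLOR_RGB2GRAY)
best=min(((np.linalg.norm(onz(f,(u,v),.076,s)[:2]-[.641,-.112]),u,v) for u in range(250,500,3) for v in range(100,300,3)))
_,u0,v0=best; print(best)
a=im[v0-40:v0+40,u0-50:u0+50]; cv2.imwrite("pics/w5.png",cv2.resize(a,(800,600) if 0 else (700,560),interpolation=cv2.INTER_CUBIC)[:,:,::-1]); print("off",u0-50,v0-40)
c=cv2.HoughCircles(cv2.resize(g[v0-30:v0+30,u0-30:u0+30],None,fx=4,fy=4,interpolation=cv2.INTER_CUBIC),cv2.HOUGH_GRADIENT,1,200,param1=120,param2=12,minRadius=30,maxRadius=90)
print(c)
if c is not None:
    q=c[0][0][:2]/4+[u0-30,v0-30]; p=onz(f,q,.076,s); print(q,p.round(4),p@Y)
E
```

```text
6.3667 49.99274436187441
now [ 0.5623 -0.0943  0.1943] yaw -14.0 tilt 0.04 | turn z 65.6 shift mm [-93.4 196.2  24.3]
(np.float64(0.0013245538561123386), 352, 190)
off 302 150
[[[107.5 118.5  46.3]]]
[348.875 189.625] [ 0.6394 -0.1113  0.076 ] 0.6473692188950568
```

View pics/w5.png

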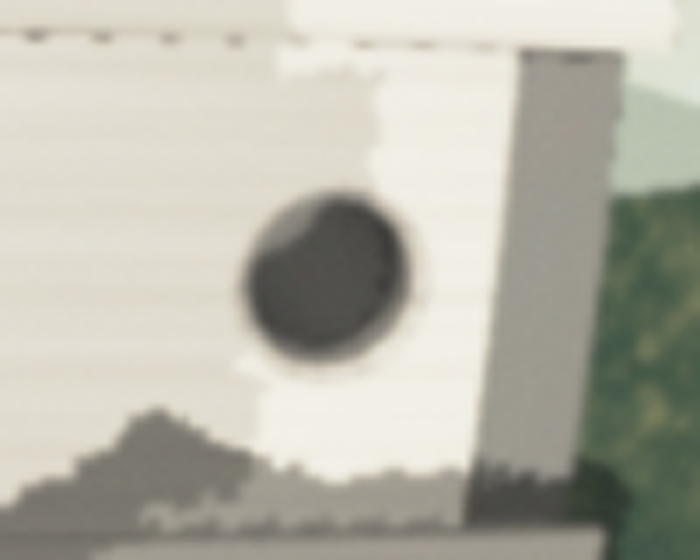

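The crop shows a clean dark hole (centre ~(348.7,189.6)) with no red ring showing through, so the holes are aligned to about 1 mm. Next the pin: turn, then move above the stand.

{"fn": "play_rows", "kwargs": {"commands": [[0, 0, 0, 0, 0, 6.56], [0, 0, 0, 0, 0, 6.56], [0, 0, 0, 0, 0, 6.56], [0, 0, 0, 0, 0, 6.56], [0, 0, 0, 0, 0, 6.56]], "hand": 60}}

```text
time: 6.83
tool_pos: [0.5607, -0.094, 0.1911]
tool_rot: [-0.002, 0.931, 0.365, -0.002]
contact_force: [0.5, -0.2, -0.7]
gripper_width: 0.7
grasp_force: 0.0
```

{"fn": "play_rows", "kwargs": {"commands": [[0, 0, 0, 0, 0, 6.56], [0, 0, 0, 0, 0, 6.56], [0, 0, 0, 0, 0, 6.56], [0, 0, 0, 0, 0, 6.56], [0, 0, 0, 0, 0, 6.56]]}}

```text
time: 7.25
tool_pos: [0.5607, -0.094, 0.1911]
tool_rot: [-0.001, 0.996, 0.088, -0.002]
contact_force: [0.5, 0.0, 0.0]
gripper_width: 0.704
grasp_force: 0.0
```

{"fn": "play_rows", "kwargs": {"commands": [[-15, 32, 0, 0, 0, 0], [-15, 32, 0, 0, 0, 0], [-15, 32, 0, 0, 0, 0], [-15, 32, 0, 0, 0, 0], [-15, 32, 0, 0, 0, 0]]}}

```text
time: 7.67
tool_pos: [0.5155, -0.2659, 0.1912]
tool_rot: [-0.002, 0.996, 0.091, -0.002]
contact_force: [0.7, 0.7, 0.8]
gripper_width: 0.701
grasp_force: 0.0
```

{"fn": "play_rows", "kwargs": {"commands": [[-18, 36, 0, 0, 0, 0], [0, 0, 0, 0, 0, 0], [0, 0, 0, 0, 0, 0], [0, 0, 0, 0, 0, 0]]}}

```text
time: 8.0
tool_pos: [0.5052, -0.3031, 0.192]
tool_rot: [-0.002, 0.996, 0.09, -0.001]
contact_force: [0.8, -0.2, 0.1]
gripper_width: 0.702
grasp_force: 0.0
```

```bash
python3 - <<'E'
from h import *; import pickle
from plant import manip,imaging
s=manip.state(); f=imaging.grab_frame("wrist"); f["state"]=s; pickle.dump(f,open("w6.pkl","wb"))
print(s["time"],s["gripper_width"]*85.4); plan(s,[.5055,-.3040,.068],10.4-90)
for k in("red","blue","yellow"):
  for b in blobs(mask(f["image"],k),60):
    p=onz(f,b[0],.068,s)
    if np.hypot(p[0]-.505,p[1]+.304)<.09: print(k,b,p.round(4))
cv2.imwrite("pics/w6.png",f["image"][:,:,::-1])
E
```

```text
8.0 59.96200904150055
now [ 0.5052 -0.3031  0.192 ] yaw -79.65 tilt 0.23 | turn z -0.05 shift mm [1.00e-01 9.00e-01 1.24e+02]
red ([263.3, 188.5], [252, 174, 24, 30, 570]) [ 0.5064 -0.3046  0.068 ]
blue ([263.6, 133.2], [251, 120, 26, 27, 531]) [ 0.5546 -0.2959  0.068 ]
yellow ([263.3, 242.9], [252, 230, 22, 25, 377]) [ 0.453  -0.3145  0.068 ]
```

{"fn": "play_rows", "kwargs": {"commands": [[0, 1, 30, 0, 0, 0], [0, 0, 35, 0, 0, 0], [0, 0, 30, 0, 0, 0], [0, 0, 18, 0, 0, 0], [0, 0, 8, 0, 0, 0]]}}

```text
time: 8.47
tool_pos: [0.5044, -0.3015, 0.0687]
tool_rot: [-0.003, 0.996, 0.092, -0.003]
contact_force: [-0.1, 1.0, -1.1]
gripper_width: 0.709
grasp_force: 0.0
```

{"fn": "play_rows", "kwargs": {"commands": [[0, 0, 0, 0, 0, 0], [0, 0, 0, 0, 0, 0]]}}

```text
time: 8.63
tool_pos: [0.5068, -0.3043, 0.0737]
tool_rot: [0.0, 0.996, 0.091, 0.0]
contact_force: [0.2, 0.1, 0.7]
gripper_width: 0.705
grasp_force: 0.0
```

{"fn": "play_rows", "kwargs": {"commands": [[0, 0, 0, 0, 0, 0], [0, 0, 0, 0, 0, 0], [0, 0, 0, 0, 0, 0], [0, 0, 0, 0, 0, 0], [0, 0, 0, 0, 0, 0]], "hand": 12}}

```text
time: 9.05
tool_pos: [0.5073, -0.3058, 0.0754]
tool_rot: [0.001, 0.996, 0.09, 0.001]
contact_force: [0.1, 1.4, 6.6]
gripper_width: 0.231
grasp_force: 58.9
```

Gripped (59 N). Lifting straight up.

{"fn": "play_rows", "kwargs": {"commands": [[0, 0, -10, 0, 0, 0], [0, 0, -25, 0, 0, 0], [0, 0, -30, 0, 0, 0], [0, 0, -30, 0, 0, 0], [0, 0, -25, 0, 0, 0]]}}

```text
time: 9.47
tool_pos: [0.5062, -0.3051, 0.1958]
tool_rot: [0.0, 0.996, 0.09, 0.0]
contact_force: [0.7, -1.4, 0.5]
gripper_width: 0.23
grasp_force: 59.2
```

{"fn": "play_rows", "kwargs": {"commands": [[0, 0, 0, 0, 0, 0], [0, 0, 0, 0, 0, 0], [0, 0, 0, 0, 0, 0]]}}

```text
time: 9.72
tool_pos: [0.5056, -0.3047, 0.1925]
tool_rot: [-0.0, 0.996, 0.09, -0.001]
contact_force: [-0.9, -0.8, -1.2]
gripper_width: 0.232
grasp_force: 59.2
```

```bash
python3 - <<'E'
from h import *; import pickle
from plant import manip,imaging
s=manip.state(); f=imaging.grab_frame("side"); f["state"]=s; pickle.dump(f,open("s7.pkl","wb"))
print(s["time"],s["gripper_width"]*85.4,s["grasp_force"],s["contact_force"]); plan(s,[.640,-.112,.19],10.4-90)
cv2.imwrite("pics/s7.png",cv2.resize(f["image"][80:260,140:340],(800,720))[:600,:,::-1])
E
```

```text
9.7167 19.778470353706 59.246227741241455 [-0.94414443 -0.81211871 -1.2400238 ]
now [ 0.5056 -0.3047  0.1925] yaw -79.62 tilt 0.08 | turn z -0.02 shift mm [ 166.9 -165.3    2.5]
```

View pics/s7.png

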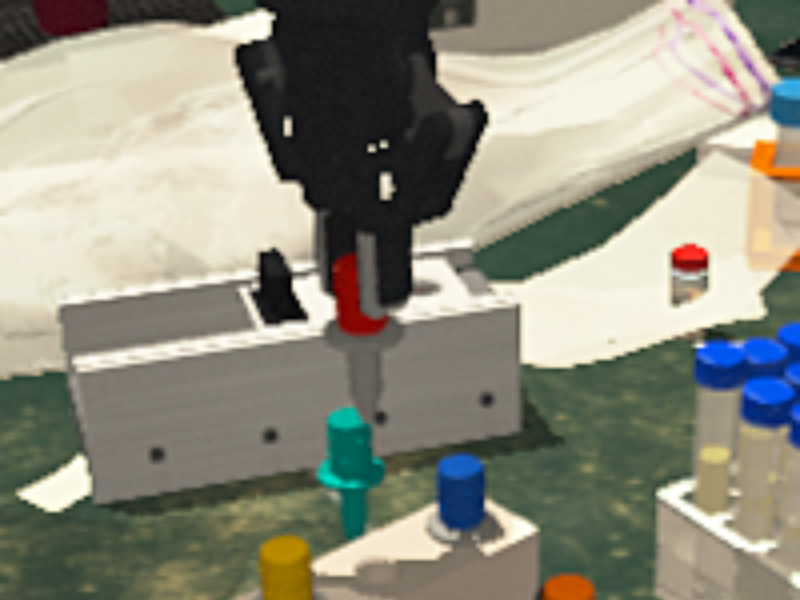

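The red pin is held upright with its tip well clear. Its tip in the full image is ~(232.7,185); I'll check that against the projection while moving over the hole.

{"fn": "play_rows", "kwargs": {"commands": [[15, -15, 0, 0, 0, 0], [25, -25, 0, 0, 0, 0], [28, -28, 0, 0, 0, 0], [28, -28, 0, 0, 0, 0], [28, -28, 0, 0, 0, 0]]}}

```text
time: 10.18
tool_pos: [0.6054, -0.1589, 0.1908]
tool_rot: [-0.001, 0.996, 0.09, -0.002]
contact_force: [0.4, -0.7, 0.2]
gripper_width: 0.232
grasp_force: 59.2
```

{"fn": "play_rows", "kwargs": {"commands": [[25, -25, 0, 0, 0, 0], [18, -16, 0, 0, 0, 0], [0, 0, 0, 0, 0, 0], [0, 0, 0, 0, 0, 0], [0, 0, 0, 0, 0, 0]]}}

```text
time: 10.6
tool_pos: [0.6396, -0.1128, 0.1914]
tool_rot: [-0.0, 0.996, 0.09, -0.002]
contact_force: [0.6, -0.3, 0.1]
gripper_width: 0.23
grasp_force: 59.3
```

```bash
python3 - <<'E'
from h import *; import pickle
from plant import manip,imaging
f0=pickle.load(open("s7.pkl","rb"))
def proj(f,X):
    c=np.array(f["R"])@X+np.array(f["t"]); return (f["fx"]*c[0]/c[2]+f["cx"],f["fy"]*c[1]/c[2]+f["cy"])
print("tip exp s7",proj(f0,[.5056,-.3047,.124]))
s=manip.state(); f=imaging.grab_frame("side"); w=imaging.grab_frame("wrist")
print(s["time"],s["gripper_width"]*85.4); plan(s,[.640,-.112,.105],10.4-90)
for b in blobs(mask(f["image"],"red"),30): 
    if b[0][0]>200: print("side",b,"exp knob",proj(f,np.array(s["tool_pos"])-[0,0,.009]))
# shank centre-line in side view below the collar
g=cv2.cvtColor(f["image"],cv2.COLOR_RGB2GRAY)
u,v=proj(f,np.array(s["tool_pos"])-[0,0,.07]); print("tip exp",u,v); u,v=int(u),int(v); print(g[v-24:v+6:2,u-14:u+16])
pickle.dump((f,w,s),open("p8.pkl","wb"))
E
```

```text
tip exp s7 (np.float64(231.86730562933602), np.float64(183.9687064673653))
10.6 19.658343548546128
now [ 0.6396 -0.1128  0.1914] yaw -79.62 tilt 0.19 | turn z -0.02 shift mm [ 0.5 -0.7 86.4]
side ([234.5, 2.9], [221, 0, 27, 7, 109]) exp knob (np.float64(242.44376450355884), np.float64(104.65055354577535))
side ([502.0, 68.0], [489, 47, 23, 42, 734]) exp knob (np.float64(242.44376450355884), np.float64(104.65055354577535))
side ([240.5, 106.4], [237, 98, 11, 16, 92]) exp knob (np.float64(242.44376450355884), np.float64(104.65055354577535))
side ([312.0, 144.1], [308, 141, 9, 7, 50]) exp knob (np.float64(242.44376450355884), np.float64(104.65055354577535))
tip exp 243.42029508894285 131.91121634181314
[[229 228 226 223 227 235 247 254 201  33  41  44  46  59  83 103  95  74
   67  68  82  83 122 210 233 229 229 230 231 231]
 [229 231 231 232 233 235 236 253 196  35  37  45  47  38  60  85  96  95
   66 224 254 250 245 240 236 237 238 240 242 243]
 [234 234 235 235 235 241 245 186  74  39  38  39  41  47  40  42  39  37
   59  63 174 234 235 232 235 241 241 244 246 243]
 [236 236 236 23
[... 784 characters left out ...]
 87  97 101  95  71 181
  223 213 210 206 205 202 200 198 196 195 194 194]
 [223 222 221 223 223 223 222 216 205 194 197 141  81  94  99  90 106 186
  213 205 201 200 194 195 195 195 194 194 193 192]
 [223 223 219 213 208 200 197 194 183 181 200 220 160  88  95  78 172 214
  201 198 196 193 197 195 195 194 194 193 192 193]
 [210 201 203 200 189 183 180 180 193 201 199 205 164  99  79  99 173 201
  194 193 195 193 195 193 191 191 190 192 192 191]
 [202 191 187 182 184 190 196 198 194 195 196 199 202 204 204 200 197 194
  193 193 193 192 192 192 192 191 191 188 189 190]
 [180 183 190 197 203 202 207 209 204 199 194 193 193 191 193 192 193 193
  191 191 193 190 190 189 189 189 188 187 188 190]]
```

The shank is vertical and where the projection puts it (tip col ~243). Lowering it into the holes.

{"fn": "play_rows", "kwargs": {"commands": [[0, -1, 15, 0, 0, 0], [0, 0, 20, 0, 0, 0], [0, 0, 10, 0, 0, 0], [0, 0, 8, 0, 0, 0], [0, 0, 8, 0, 0, 0]]}}

```text
time: 11.12
tool_pos: [0.6399, -0.1119, 0.1308]
tool_rot: [-0.0, 0.996, 0.09, -0.001]
contact_force: [-0.7, 0.4, -0.9]
gripper_width: 0.232
grasp_force: 59.3
```

{"fn": "play_rows", "kwargs": {"commands": [[0, 0, 8, 0, 0, 0], [0, 0, 7, 0, 0, 0], [0, 0, 4, 0, 0, 0], [0, 0, 2, 0, 0, 0], [0, 0, 0, 0, 0, 0]]}}

```text
time: 11.53
tool_pos: [0.6405, -0.1115, 0.1109]
tool_rot: [-0.0, 0.996, 0.091, -0.0]
contact_force: [0.4, -1.0, 0.1]
gripper_width: 0.234
grasp_force: 59.3
```

{"fn": "play_rows", "kwargs": {"commands": [[0, 0, 0, 0, 0, 0], [0, 0, 0, 0, 0, 0]]}}

```text
time: 11.7
tool_pos: [0.641, -0.1117, 0.1121]
tool_rot: [0.0, 0.996, 0.091, 0.001]
contact_force: [0.1, 0.2, -0.9]
gripper_width: 0.231
grasp_force: 59.3
```

{"fn": "play_rows", "kwargs": {"commands": [[0, 0, 2, 0, 0, 0], [0, 0, 2, 0, 0, 0], [0, 0, 1, 0, 0, 0], [0, 0, 0, 0, 0, 0], [0, 0, 0, 0, 0, 0]]}}

```text
time: 12.12
tool_pos: [0.6404, -0.1116, 0.1061]
tool_rot: [-0.0, 0.996, 0.09, -0.0]
contact_force: [0.2, 0.2, -0.5]
gripper_width: 0.23
grasp_force: 59.3
```

{"fn": "play_rows", "kwargs": {"commands": [[0, 0, 0, 0, 0, 0], [0, 0, 0, 0, 0, 0], [0, 0, 0, 0, 0, 0], [0, 0, 0, 0, 0, 0], [0, 0, 0, 0, 0, 0]], "hand": 50}}

```text
time: 12.53
tool_pos: [0.6406, -0.1116, 0.1065]
tool_rot: [0.0, 0.996, 0.091, 0.0]
contact_force: [-0.3, 0.2, -0.0]
gripper_width: 0.587
grasp_force: 0.0
```

{"fn": "play_rows", "kwargs": {"commands": [[0, 0, -10, 0, 0, 0], [0, 0, -25, 0, 0, 0], [0, 0, -30, 0, 0, 0], [0, 0, -30, 0, 0, 0], [0, 0, 0, 0, 0, 0]]}}

```text
time: 12.95
tool_pos: [0.6443, -0.1126, 0.2108]
tool_rot: [0.003, 0.996, 0.091, 0.006]
contact_force: [1.7, -0.9, 2.4]
gripper_width: 0.586
grasp_force: 0.0
```

{"fn": "play_rows", "kwargs": {"commands": [[-30, 0, -20, 0, 0, 0], [-30, 0, -20, 0, 0, 0], [0, 0, 0, 0, 0, 0], [0, 0, 0, 0, 0, 0]]}}

```text
time: 13.28
tool_pos: [0.5819, -0.1229, 0.2441]
tool_rot: [0.001, 0.996, 0.09, 0.002]
contact_force: [-0.6, 0.3, -0.6]
gripper_width: 0.58
grasp_force: 0.0
```

```bash
python3 - <<'E'
from h import *
from plant import manip,imaging
s=manip.state(); f=imaging.grab_frame("side"); w=imaging.grab_frame("wrist"); t=imaging.grab_frame("top"); print(s["time"],s["tool_pos"])
def proj(f,X):
    c=np.array(f["R"])@X+np.array(f["t"]); return np.round((f["fx"]*c[0]/c[2]+f["cx"],f["fy"]*c[1]/c[2]+f["cy"]),1)
print("exp side",proj(f,[.640,-.112,.110]),proj(f,[.640,-.112,.080]),proj(f,[.640,-.112,.095]),"top",proj(t,[.64,-.112,.108]))
for b in blobs(mask(f["image"],"red"),30): print("side",b)
for b in blobs(mask(t["image"],"red"),30): print("top",b,onz(t,b[0],.11).round(4))
for b in blobs(mask(w["image"],"red"),60): print("w",b,onz(w,b[0],.1,s).round(4))
E
```

```text
13.2833 [ 0.58185728 -0.12290578  0.24412313]
exp side [243.6 136.7] [244.  149.3] [243.8 143. ] top [182.5 156.5]
side ([502.0, 68.0], [489, 47, 23, 42, 736])
side ([149.9, 58.8], [144, 54, 14, 11, 63])
side ([243.6, 143.1], [238, 136, 11, 15, 133])
side ([312.0, 144.1], [308, 141, 9, 7, 50])
top ([39.8, 138.9], [0, 69, 86, 158, 1835]) [0.6765 0.1637 0.11  ]
top ([191.7, 78.3], [187, 73, 10, 11, 84]) [ 0.7955 -0.1281  0.11  ]
top ([120.4, 130.7], [65, 77, 119, 143, 5554]) [0.6913 0.0084 0.11  ]
top ([71.9, 248.1], [16, 211, 117, 87, 2642]) [0.4673 0.0915 0.11  ]
top ([116.5, 227.8], [112, 221, 12, 12, 35]) [0.5044 0.0095 0.11  ]
top ([32.2, 313.6], [0, 223, 92, 161, 6189]) [0.349  0.1586 0.11  ]
w ([260.3, 122.4], [249, 111, 24, 24, 462]) [ 0.6392 -0.1121  0.1   ]
```

The red knob appears in the side view at (243.6,143.1), and its home position projects to (243.8,143.0). The wrist view puts it at (0.639,-0.112). The pin is seated, so I'm handing in.

```bash
python3 -c "
from plant import manip
print(manip.job_done())"
```

```text
the job is handed in; nothing more can be done
None
```

The plate is slid shut over the carrier's hole, the red pin is seated upright through both holes and released, and the job was handed in at about 13.4 s of the 54 s allowed; the verdict was not shown.

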